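# Draw one long ply panel off the stack and set it square in the gluing jig

### The job

Slide just the top panel of the long stack forward, out of the open front of its magazine, until you can take hold of it by its sides, then lay it flat on the white gluing jig with one end tight against the end fence and one long edge tight against the side fence. Leave the other panels in their stacks and the other things on the table where they are.

Things in the scene. Friction and masses are not known exactly. Their poses are not given: they have to be found in the camera images.
- long_top_center (a point): centre (half-way up) of the top panel of the long stack: plain plywood, 160 x 56 x 8 mm, 50 g, x along its length, z up. Loose on two equal panels, its upper face 8 mm below the magazine's rims, so that its sides cannot be gripped there. Finger tips grip plywood better than panels grip one another: a tip pressed on its upper face with 5 to 20 N drags it
- long_middle_center (a point): centre of the second panel of the long stack (same size), directly under the top one
- long_bottom_center (a point): centre of the lowest panel of the long stack (same size)
- short_top_center (a point): centre of the top panel of the other stack: plywood, 110 x 56 x 8 mm; not wanted
- short_middle_center (a point): centre of the second short panel
- short_bottom_center (a point): centre of the lowest short panel
- long_magazine: fixed grey holder of the long panels, open at the top and front (-x). Origin: on the table under the middle of the panels' place; x from the open front to the back wall. Floor 20 mm high, from x = -80 mm to the back wall's inner face at +84 mm; side walls 60 mm apart inside, 72 mm outside; walls reach 52 mm, three panels 44 mm above the table
- long_magazine_front (a point): middle of the floor's front edge (no lip), x = -80 mm, 20 mm above the table. A panel drawn less than 80 mm out over it stays flat on the stack; further, it tips over. The table before it is free
- short_magazine: a like holder for the short panels: front edge at x = -55 mm, back wall at x = +59 mm, same heights and widths; leave alone
- jig: fixed gluing jig: white board 200 mm (x) x 112 mm (y) x 12 mm thick with two dark steel fences, 12 mm thick and 18 mm high above the board. Origin on the table under the board's centre. End fence across the far (+x) end, inner face at x = +88 mm; side fence on the +y side, inner face at y = +44 mm, from x = -10 to +88 mm. The -x and -y sides are open
- jig_home (a point): where the centre of a 160 mm panel lies when it lies flat on the board, lengthwise along the jig's x, with an end against the end fence and a long edge against the side fence: x = +8, y = +16, z = +16 mm in the jig's frame
- glue_bottle: bystander: white bottle, 44 mm across, 110 mm high; origin at its underside
- solvent_bottle: bystander: green bottle, 54 mm across, 160 mm high; origin at its underside
- sanding_block: bystander: cork block 75 x 34 x 24 mm; origin at its underside
- transmitter: bystander: black radio box 60 x 100 x 42 mm; origin at its underside
- screwdriver: bystander: screwdriver lying on the table; origin at its underside
- steel_rule: bystander: flat steel rule 150 x 25 x 4 mm; origin at its underside
- balance_stand: bystander: white disc 90 mm across with an upright wooden post, 155 mm high; origin at its underside
Not all that is in view belongs to the job. Leave any brown look-alike of the long_magazine alone. Leave any orange look-alike of the part that bears long_top_center alone.

How it is judged:
On the way:
1. the top long panel has been slid forward by about 40 mm or more and lies still flat on its stack (x of long_top_center in the frame of long_magazine below -0.035 m and height (world z) of long_top_center between 0.034 and 0.046 m and y of long_top_center in the frame of long_magazine between -0.02 and 0.02 m), for 0.1 s.
At the end, for the whole second after the job is handed in: The long panel lies flat on the jig's board, at rest, with its end and its long edge each within about 2.5 mm of the fences and parallel to the side fence within 0.03 rad; the two other long panels and the three short ones are within 20 mm of where they were (x of long_top_center in the frame of jig between 0.0055 and 0.0105 m and y of long_top_center in the frame of jig between 0.0135 and 0.0185 m and z of long_top_center in the frame of jig between 0.013 and 0.019 m and angle between the x axis of long_top_center and the x axis of jig, either way round below 0.03 rad and linear speed of long_top below 0.01 m/s and distance of each of long_middle_center, long_bottom_center, short_top_center, short_middle_center, short_bottom_center from where it was at the start of the episode below 0.02 m); the robot touches nothing.
It fails at once if another panel is dragged more than 20 mm (distance of any of long_middle_center, long_bottom_center, short_top_center, short_middle_center, short_bottom_center from where it was at the start of the episode above 0.02 m).
It fails at once if a bystander is shoved more than 50 mm (distance of any of glue_bottle, solvent_bottle, sanding_block, transmitter, screwdriver, steel_rule, balance_stand from where it was at the start of the episode above 0.05 m).
It also fails if it takes over 72 s, if anything falls off the work surface, if the arm or the gripper's body presses on something with over 40 N, if the wrist force passes 120 N, or if a joint passes its speed limit or range.

### The arm

A 6-joint arm with a two-finger parallel gripper is mounted at the origin on the work surface. World frame = base frame: x ahead of the robot, y to its left, z up, the work surface at z = 0. Lengths are in m, angles in rad, forces in N, time in s.
With the tool pointing down it reaches from about 0.35 to 0.85 m from the base axis. Payload 8.1 kg.
Tool frame: the origin (TCP) lies on the mounting face of the last link; the fingertips stand 186 mm ahead of it and the grasp point (between the pads) lies 167 mm ahead of it; z points along the fingers, y is the line along which they close (so a half turn about z gives the same grasp; the last joint's range is limited). The gripper opens to 93 mm and grips with 3 to 60 N. Pads are 15 mm wide; open, the fingers measure 128 mm over their backs; the gripper's body (75 mm by 188 mm) begins 65 mm behind the grasp point.
Start: joints at [-1.315, 0.13, 1.488, -0, 1.523, -0.085], TCP at [0.201, -0.565, 0.405] pointing down, gripper open.
Joint ranges: [-2.96, 2.96], [-0.89, 2.26], [0.02, 2.5], [-1.34, 4.48], [0, 2.73], [-2.66, 2.66]. Speed limits (rad/s): [2.39, 2.39, 2.79, 3.14, 3.14, 3.14].

### API

Orientations are given as a rotation vector (axis times angle).
In Python, from plant import * gives the robot as it stands. The module is installed in compiled form; this text tells all that it offers.
- The arm moves only by the tool arm_command, never from a script. Its argument "increments" is a list of rows, each a list of 6 numbers: the shift along the tool's x, y, z in units of 0.2 m (1.0 is 0.2 m), then the turn, a rotation vector about the tool's x, y, z in units of pi rad (1.0 is pi rad). A call has exactly 5 rows; each row is the pose to reach, as a shift and turn from the pose commanded when the call began, along the tool's axes at that moment, turning the shorter way round; what a row does not reach only later rows make up. A row lasts 1/8 s, in which the tool goes at most 62.5 mm and 10.7 degrees, less where a joint would pass 70% of its speed; a pose out of reach is approached as far as the arm can. A call with a number of a shift or a turn outside -1 to 1 is refused whole. A call with a gripper value outside its range is refused whole. "fingers" is the closure, from -1 (fully open) to 1 (shut), set as the call begins (left out, the last holds). The fingers move at their own pace and stop on an object; "force" is the grip in N (left out, the last holds). Time passes only in rows, so rows that repeat a pose let the fingers close, or fill a call up. It gives the time, the measured TCP pose, the force, the opening and the grip force at its end, in the units of the state.
- read_state(): the state, without advancing time (a new reading comes with each control period).
- read_camera(name): name is "scene" or "top" or "wrist"; returns a dict with "image" (400x640x3 uint8, red, green, blue), "fx", "fy", "cx", "cy" (pixels), "k1" (the pictures are not rectified: a ray, as slopes to the right and down, at radius r is drawn at 1 + k1 r^2 times it, then the intrinsics apply), "T" (4x4, takes a point from camera to world coordinates). Camera axes: x right, y down, z forward; pixel columns grow to the right and rows downward; lengths in m; the calibration is good to about 2 mm. A picture is of the moment at which its call begins. There is no depth.
- close_job(): hands the job in; it is judged then, once.
The state is a dict: "t": time; "q": joint angles; "dq": joint speeds; "joint_torque": joint torques, N m; "tool_pos": TCP position; "orientation": TCP orientation; "force": force on the tool from outside, world axes, zero at the start; "wrist_torque": the same for the moment, N m; "opening": finger opening in m; "gripper_force": force on a finger pad.
Only numpy, scipy, OpenCV 4.12 (cv2) and the standard library are available. Lean on these libraries where they do the work, as an engineer would, in place of code of your own. Each camera call takes 0.05 s, during which the arm holds its last target. There are 200 camera calls.

## Working session

There is one attempt and no reset: what is moved stays moved. The work goes in short steps, Python scripts to look and compute and a tool call to move; the robot and the scene stay as the last step left them, time stands still between calls to the robot, and variables do not carry over. Pictures are saved under pics/ and viewed, at most 10 in all, crops included, and the job is handed in when it is done.

Besides the shell and the picture viewer there is one more tool, called by a JSON object that holds its "name" and its "arguments", one argument or row to a line. arm_command: Moves the arm, as the interface text tells. Shifts and turns lie within -1 to 1; 1 stands for 0.2 m of shift or pi rad of turn. Its arguments: {"type":"object","properties":{"increments":{"type":"array","items":{"type":"array","items":{"type":"number","minimum":-1,"maximum":1}}},"fingers":{"type":"number"},"force":{"type":"number"}},"required":["increments"]}

```bash
mkdir -p pics; cat > h.py <<'E'
from plant import *
import numpy as np, cv2, pickle
from scipy.spatial.transform import Rotation as R
def snap(name,f,crop=None,s=1):
    c=read_camera(name); pickle.dump(c,open(f'pics/{f}.pkl','wb'))
    show(f,crop,s)
def show(f,crop=None,s=1,out=None):
    c=pickle.load(open(f'pics/{f}.pkl','rb')); im=c['image'][:,:,::-1]
    if crop: x0,y0,x1,y1=crop; im=im[y0:y1,x0:x1]
    im=cv2.resize(im,None,fx=s,fy=s,interpolation=cv2.INTER_CUBIC)
    cv2.imwrite(f'pics/{out or f}.png',im)
def KD(c):
    return np.array([[c['fx'],0,c['cx']],[0,c['fy'],c['cy']],[0,0,1.]]),np.array([c['k1'],0,0,0.])
def world(f,uv,z):
    c=pickle.load(open(f'pics/{f}.pkl','rb')); K,D=KD(c)
    p=cv2.undistortPoints(np.array(uv,float).reshape(-1,1,2),K,D).reshape(-1,2)
    d=np.c_[p,np.ones(len(p))]@c['T'][:3,:3].T; o=c['T'][:3,3]
    return o+d*((z-o[2])/d[:,2])[:,None]
def pix(f,P):
    c=pickle.load(open(f'pics/{f}.pkl','rb')); K,D=KD(c); Ti=np.linalg.inv(c['T'])
    return cv2.projectPoints(np.array(P,float).reshape(-1,1,3),cv2.Rodrigues(Ti[:3,:3])[0],Ti[:3,3],K,D)[0].reshape(-1,2)
def delta(pos,rot):
    "pos world TCP, rot Rotation -> row"
    s=read_state(); r0=R.from_rotvec(s['orientation'])
    return np.r_[r0.inv().apply(np.array(pos)-s['tool_pos'])/.2,(r0.inv()*rot).as_rotvec()/np.pi].round(4)
E
python3 - <<'E'
from h import *
snap('top','top0',None,1.25);snap('scene','scene0',None,1.25)
s=read_state();print(s); print(pickle.load(open('pics/top0.pkl','rb'))['T'])
E
```

```text
{'t': 0.1, 'q': array([-1.31541730e+00,  1.31099694e-01,  1.48920289e+00, -5.86643377e-06,
        1.52301143e+00, -8.54308121e-02]), 'dq': array([ 0.00026753, -0.00253183, -0.00147162, -0.00019015,  0.00039609,
        0.00032668]), 'joint_torque': array([ 2.36367858e-03, -5.61343682e+01, -4.93093157e+01,  7.71406805e-02,
        2.92475510e-02, -4.43857482e-05]), 'tool_pos': array([ 0.20049805, -0.56527978,  0.40376584]), 'orientation': array([-3.09440049e+00, -5.32465398e-01,  2.38526968e-04]), 'force': array([-0.18545884, -0.72403633,  0.46042918]), 'wrist_torque': array([-0.04906917,  0.02496459, -0.03137065]), 'gripper_force': 0.0, 'opening': 0.09303438751427205}
[[ 0.01306023 -0.98450139  0.17488983  0.39980487]
 [-0.99990854 -0.0122442   0.00574418 -0.10056984]
 [-0.00351376 -0.17494885 -0.98457125  1.08406192]
 [ 0.          0.          0.          1.        ]]
```

View pics/top0.png

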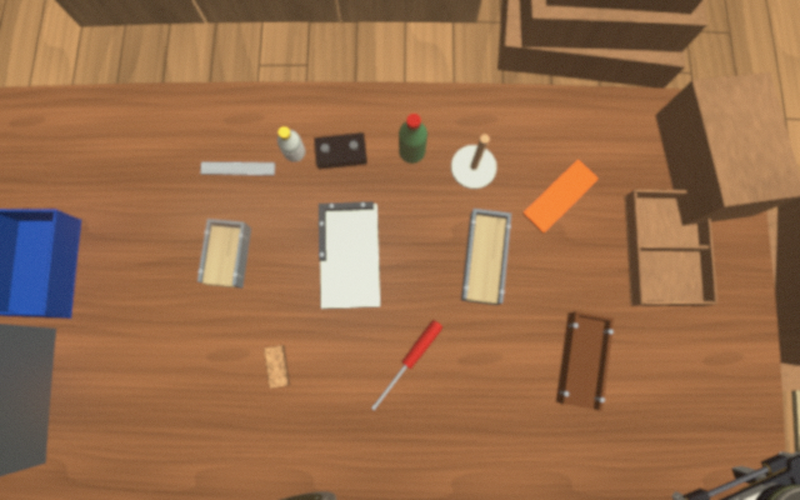

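View pics/scene0.png

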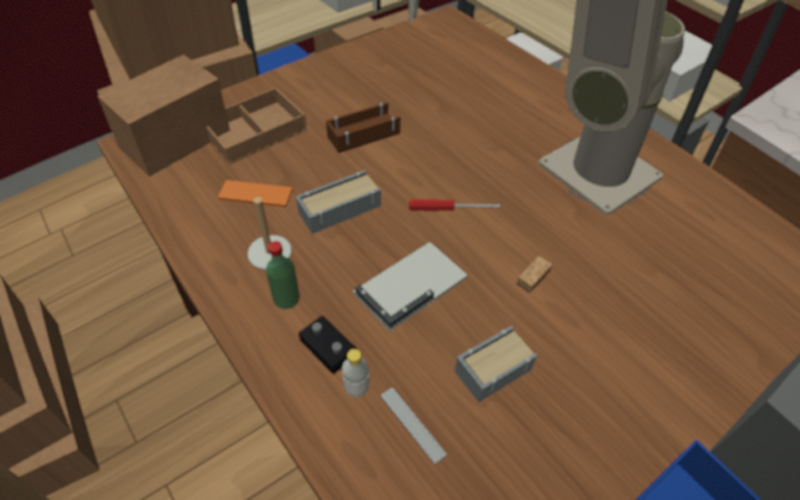

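Top view: the grey magazine with the long plywood stack is at (487,257). The short stack is at (223,253), and the brown look-alike at (585,360) and orange panel at (561,196) are both to be left alone. The jig is at (350,255), with its end fence at the top and side fence on the left. I'll confirm with one enlarged crop.

```bash
python3 - <<'E'
from h import *
show('top0',(250,155,415,250),4.8,'crop0')
E
```

```text
(no output)
```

View pics/crop0.png

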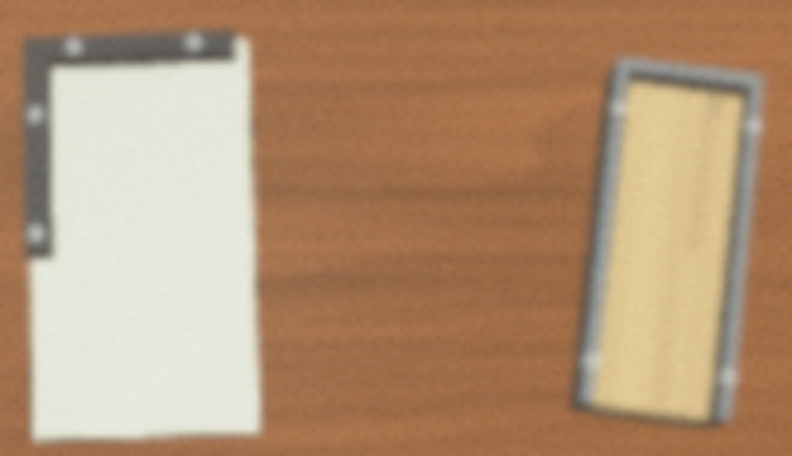

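The crop confirms it. The grey magazine holds plain plywood: panel corners (628,82), (745,95), (714,422), (594,406), with the open front at the bottom. The jig board corners are (33,440), (261,433) and (249,38).

```bash
python3 - <<'E'
from h import *
f=lambda L:[(250-.4+x/4.8,155-.4+y/4.8) for x,y in L]
P=world('top0',f([(628,82),(745,95),(714,422),(594,406)]),.044)
print(P.round(4),P.mean(0)); d=P[0]+P[1]-P[2]-P[3]; a=np.arctan2(d[1],d[0]); print('mag yaw',a, np.linalg.norm(d)/2)
J=world('top0',f([(33,440),(261,433),(249,38)]),.012); print(J.round(4))
d=J[2]-J[1]; b=np.arctan2(d[1],d[0]);e=J[0]-J[1];print('jig yaw',b,np.arctan2(-e[0],e[1]),np.linalg.norm(d),np.linalg.norm(e),'centre',(J[0]+J[2])/2)
c=P.mean(0); 
# above the panel's front part, 100 mm above
rot=R.from_euler('z',a)*R.from_euler('x',np.pi)
for h in (.40,): print(delta([c[0],c[1],h],rot))
s=read_state(); print(R.from_rotvec(s['orientation']).as_matrix().round(3))
cw=read_camera('wrist'); r=R.from_rotvec(s['orientation']); print((r.inv().apply(cw['T'][:3,3]-s['tool_pos'])).round(4),(r.inv().as_matrix()@cw['T'][:3,:3]).round(3),cw['fx'])
E
```

```text
[[ 0.6558 -0.2402  0.044 ]
 [ 0.65   -0.2979  0.044 ]
 [ 0.489  -0.2798  0.044 ]
 [ 0.4961 -0.2222  0.044 ]] [ 0.57271918 -0.26004303  0.044     ]
mag yaw -0.11227886904123978 0.16143080309859292
[[ 0.4786  0.0508  0.012 ]
 [ 0.4837 -0.0617  0.012 ]
 [ 0.6842 -0.0519  0.012 ]]
jig yaw 0.04899804100324162 0.044995099592341554 0.20075860192841158 0.1125963633537876 centre [ 5.81439675e-01 -5.54507888e-04  1.20000000e-02]
[ 2.2642e+00 -8.1630e-01  2.0500e-02 -5.0000e-04  1.0000e-04  1.4420e-01]
[[ 0.942  0.334 -0.   ]
 [ 0.334 -0.942  0.002]
 [ 0.    -0.002 -1.   ]]
[ 0.08   -0.0002  0.02  ] [[-0.    -0.958 -0.287]
 [ 1.    -0.    -0.001]
 [ 0.001 -0.287  0.958]] 349.2796755712356
```

{"name": "arm_command", "arguments": {
  "increments": [
    [0.2,-0.07,0,0,0,0],
    [0.4,-0.14,0,0,0,0],
    [0.6,-0.21,0,0,0,0],
    [0.8,-0.29,0,0,0,0],
    [1,-0.36,0,0,0,0]
  ],
  "fingers": 1,
  "force": 20
}}

```text
t: 0.78
tool_pos: [0.3659, -0.4297, 0.4044]
orientation: [-3.096, -0.533, 0.0]
force: [0.4, -0.3, 1.0]
opening: 0.0479
gripper_force: 0.0
```

{"name": "arm_command", "arguments": {
  "increments": [
    [0.25,-0.09,0,0,0,0.02],
    [0.5,-0.18,0,0,0,0.05],
    [0.75,-0.27,0,0,0,0.09],
    [1,-0.36,0,0,0,0.13],
    [1,-0.36,0,0,0,0.144]
  ]
}}

```text
t: 1.4
tool_pos: [0.5318, -0.2931, 0.4041]
orientation: [-3.136, 0.172, 0.0]
force: [-0.3, 0.2, -0.5]
opening: 0.0013
gripper_force: 0.0
```

```bash
python3 - <<'E'
from h import *
snap('wrist','w1',None,1.25)
a=-.112; rot=R.from_euler('z',a)*R.from_euler('x',np.pi)
print(read_state()['tool_pos'],delta([.5727,-.26,.30],rot))
E
```

```text
[ 0.53073644 -0.29432113  0.40407458] [ 1.897e-01 -1.937e-01  5.203e-01 -2.000e-04  3.000e-04 -0.000e+00]
```

View pics/w1.png

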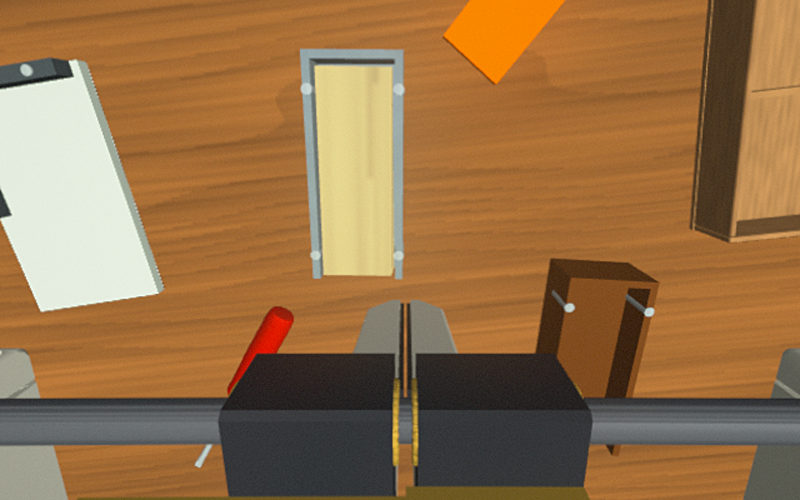

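The sharp wrist view shows panel corners (315,66), (392,66), (393,275), (323,276), with the fingertips pointing ahead of the open front. The jig corners are (41,311), (162,292) and (87,60).

```bash
python3 - <<'E'
from h import *
f=lambda L:[(x/1.25,y/1.25) for x,y in L]
P=world('w1',f([(315,66),(392,66),(393,275),(323,276)]),.044)
print(P.round(4),P.mean(0)); d=P[0]+P[1]-P[2]-P[3]; a=np.arctan2(d[1],d[0]); print('yaw',a, np.linalg.norm(d)/2,np.linalg.norm(P[0]-P[1]),np.linalg.norm(P[3]-P[2]))
J=world('w1',f([(41,311),(162,292),(87,60)]),.012); print(J.round(4))
d=J[2]-J[1];e=J[0]-J[1];print('jig',np.arctan2(d[1],d[0]),np.arctan2(-e[0],e[1]),np.linalg.norm(d),np.linalg.norm(e),'centre',(J[0]+J[2])/2)
c=P.mean(0);c[:2]+=.015*np.array([np.cos(a),np.sin(a)])
rot=R.from_euler('z',a)*R.from_euler('x',np.pi)
print(delta([c[0],c[1],.26],rot))
E
```

```text
[[ 0.6549 -0.2409  0.044 ]
 [ 0.6488 -0.296   0.044 ]
 [ 0.4899 -0.2779  0.044 ]
 [ 0.4954 -0.2202  0.044 ]] [ 0.57224502 -0.25874584  0.044     ]
yaw -0.12105744788689947 0.1603563012520432 0.05546035459802336 0.057932088505717294
[[ 0.4792  0.051   0.012 ]
 [ 0.4853 -0.0641  0.012 ]
 [ 0.6821 -0.0589  0.012 ]]
jig 0.0265750323917564 0.05309537758197276 0.19693789583502763 0.1152339992313282 centre [ 0.58065294 -0.00393383  0.012     ]
[ 2.619e-01 -1.989e-01  7.203e-01 -2.000e-04  3.000e-04  2.800e-03]
```

{"name": "arm_command", "arguments": {
  "increments": [
    [0.13,-0.1,0.15,0,0,0.002],
    [0.26,-0.2,0.3,0,0,0.002],
    [0.26,-0.2,0.5,0,0,0.002],
    [0.26,-0.2,0.72,0,0,0.002],
    [0.26,-0.2,0.72,0,0,0.002]
  ]
}}

```text
t: 2.08
tool_pos: [0.5833, -0.2614, 0.2558]
orientation: [-3.132, 0.185, 0.013]
force: [0.1, 1.6, -0.1]
opening: 0.0007
gripper_force: 0.0
```

{"name": "arm_command", "arguments": {
  "increments": [
    [0,0,0.04,0,0,0],
    [0,0,0.07,0,0,0],
    [0,0,0.1,0,0,0],
    [0,0,0.13,0,0,0],
    [0,0,0.13,0,0,0]
  ]
}}

```text
t: 2.7
tool_pos: [0.5853, -0.262, 0.2341]
orientation: [-3.136, 0.185, 0.001]
force: [-0.1, 0.4, 0.1]
opening: 0.0004
gripper_force: 0.0
```

{"name": "arm_command", "arguments": {
  "increments": [
    [0,0,0.01,0,0,0],
    [0,0,0.015,0,0,0],
    [0,0,0.0175,0,0,0],
    [0,0,0.02,0,0,0],
    [0,0,0.02,0,0,0]
  ]
}}

```text
t: 3.32
tool_pos: [0.5856, -0.2621, 0.2307]
orientation: [3.136, -0.185, 0.0]
force: [0.7, 0.4, 0.2]
opening: 0.0008
gripper_force: 0.0
```

{"name": "arm_command", "arguments": {
  "increments": [
    [0,0,0.002,0,0,0],
    [0,0,0.003,0,0,0],
    [0,0,0.004,0,0,0],
    [0,0,0.005,0,0,0],
    [0,0,0.005,0,0,0]
  ]
}}

```text
t: 3.95
tool_pos: [0.5858, -0.2622, 0.2304]
orientation: [3.136, -0.185, 0.001]
force: [-1.9, -0.2, 4.5]
opening: 0.0004
gripper_force: 2.7
```

{"name": "arm_command", "arguments": {
  "increments": [
    [0,0,0.002,0,0,0],
    [0,0,0.004,0,0,0],
    [0,0,0.005,0,0,0],
    [0,0,0.005,0,0,0],
    [0,0,0.005,0,0,0]
  ]
}}

```text
t: 4.58
tool_pos: [0.586, -0.2624, 0.2304]
orientation: [3.135, -0.185, 0.003]
force: [-3.6, 1.3, 10.6]
opening: 0.0003
gripper_force: 5.2
```

Pressing at about 10 N, so I'll drag slowly forward.

{"name": "arm_command", "arguments": {
  "increments": [
    [-0.02,0,0,0,0,0],
    [-0.04,0,0,0,0,0],
    [-0.06,0,0,0,0,0],
    [-0.08,0,0,0,0,0],
    [-0.1,0,0,0,0,0]
  ]
}}

```text
t: 5.2
tool_pos: [0.5666, -0.2602, 0.2304]
orientation: [3.135, -0.185, 0.006]
force: [2.1, 0.7, 6.0]
opening: 0.0003
gripper_force: 3.2
```

```bash
python3 - <<'E'
from h import *
snap('wrist','w2',(150,0,450,300),2)
E
```

```text
(no output)
```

View pics/w2.png

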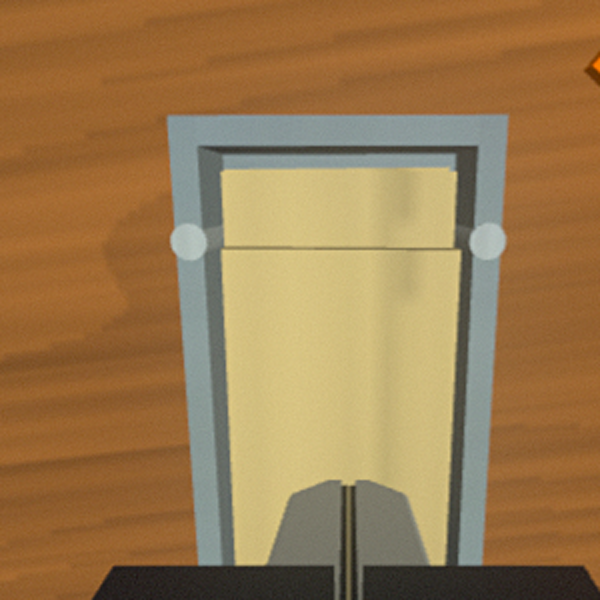

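The top panel has slid about 20 mm: its rear edge is at row 248, and the second panel's rear edge stays put at row 170. I'll carry on for about 45 mm more.

{"name": "arm_command", "arguments": {
  "increments": [
    [-0.025,0,0.001,0,0,0],
    [-0.05,0,0.001,0,0,0],
    [-0.075,0,0.001,0,0,0],
    [-0.1,0,0.001,0,0,0],
    [-0.12,0,0.001,0,0,0]
  ]
}}

```text
t: 5.88
tool_pos: [0.5429, -0.2575, 0.2304]
orientation: [3.134, -0.185, 0.007]
force: [1.6, -0.5, 6.2]
opening: 0.0003
gripper_force: 3.6
```

{"name": "arm_command", "arguments": {
  "increments": [
    [-0.025,0,0,0,0,0],
    [-0.05,0,0,0,0,0],
    [-0.075,0,0,0,0,0],
    [-0.1,0,0,0,0,0],
    [-0.105,0,0,0,0,0]
  ]
}}

```text
t: 6.5
tool_pos: [0.522, -0.255, 0.2304]
orientation: [3.134, -0.185, 0.007]
force: [1.4, -1.0, 6.5]
opening: 0.0005
gripper_force: 3.5
```

{"name": "arm_command", "arguments": {
  "increments": [
    [0,0,-0.1,0,0,0],
    [0,0,-0.25,0,0,0],
    [0,0,-0.4,0,0,0],
    [0,0,-0.6,0,0,0],
    [0,0,-0.6,0,0,0]
  ]
}}

```text
t: 7.12
tool_pos: [0.5221, -0.2551, 0.3539]
orientation: [3.133, -0.185, 0.011]
force: [0.5, -0.2, 0.7]
opening: 0.0003
gripper_force: 0.0
```

{"name": "arm_command", "arguments": {
  "increments": [
    [-0.2,0,0,0,0,0],
    [-0.4,0,0,0,0,0],
    [-0.4,0,0,0,0,0],
    [-0.4,0,0,0,0,0],
    [-0.4,0,0,0,0,0]
  ],
  "fingers": -1
}}

```text
t: 7.75
tool_pos: [0.4423, -0.2452, 0.3488]
orientation: [3.136, -0.185, 0.001]
force: [-0.2, 0.7, -1.0]
opening: 0.0458
gripper_force: 0.0
```

```bash
python3 - <<'E'
from h import *
snap('wrist','w3',None,1.25); print(read_state()['tool_pos'])
E
```

```text
[ 0.44226419 -0.24517011  0.34865792]
```

View pics/w3.png

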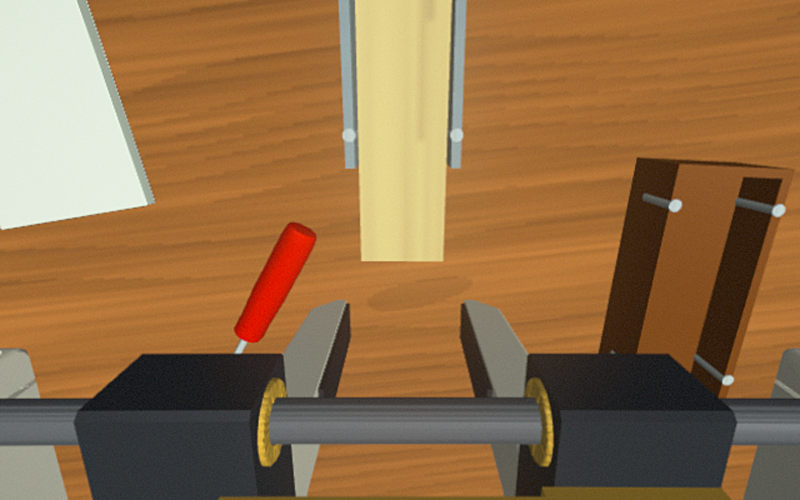

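The panel overhangs by about 65 mm. Its front corners are (361,261) and (443,261), and the wall ends are at row 168. The screwdriver handle is at (300,230), so I'll open the fingers only part way.

```bash
python3 - <<'E'
from h import *
f=lambda L:[(x/1.25,y/1.25) for x,y in L]
P=world('w3',f([(361,261),(443,261),(357,5),(451,5)]),.044); print(P.round(4))
l=(P[2]-P[0]); r=P[3]-P[1]; a=(np.arctan2(l[1],l[0])+np.arctan2(r[1],r[0]))/2; print(a,np.linalg.norm(P[0]-P[1]))
print(world('w3',f([(295,228),(316,235)]),.02))
m=(P[0]+P[1])/2+.035*np.array([np.cos(a),np.sin(a),0]); print('grip',m)
rot=R.from_euler('z',a)*R.from_euler('x',np.pi)
print(delta([m[0],m[1],.2235],rot))
E
```

```text
[[ 0.4332 -0.2136  0.044 ]
 [ 0.4265 -0.2694  0.044 ]
 [ 0.5882 -0.2342  0.044 ]
 [ 0.5818 -0.2884  0.044 ]]
-0.1271087464729411 0.05621646367494128
[[ 0.45626805 -0.16624153  0.02      ]
 [ 0.44930037 -0.18045243  0.02      ]]
grip [ 0.46456292 -0.24592577  0.044     ]
[ 1.110e-01 -9.400e-03  6.258e-01  0.000e+00 -1.000e-04  3.100e-03]
```

{"name": "arm_command", "arguments": {
  "increments": [
    [0.05,-0.005,0.1,0,0,0.002],
    [0.11,-0.01,0.25,0,0,0.003],
    [0.11,-0.01,0.4,0,0,0.003],
    [0.11,-0.01,0.5,0,0,0.003],
    [0.11,-0.01,0.5,0,0,0.003]
  ],
  "fingers": -0.55
}}

```text
t: 8.43
tool_pos: [0.4633, -0.2451, 0.2465]
orientation: [-3.133, 0.199, 0.006]
force: [-0.9, 0.1, 0.5]
opening: 0.0722
gripper_force: 0.0
```

{"name": "arm_command", "arguments": {
  "increments": [
    [0,0,0.04,0,0,0],
    [0,0,0.08,0,0,0],
    [0,0,0.11,0,0,0],
    [0,0,0.125,0,0,0],
    [0,0,0.125,0,0,0]
  ]
}}

```text
t: 9.05
tool_pos: [0.4636, -0.2456, 0.2234]
orientation: [-3.135, 0.2, 0.0]
force: [0.4, 0.0, -0.5]
opening: 0.0724
gripper_force: 0.0
```

{"name": "arm_command", "arguments": {
  "increments": [
    [0,0,0,0,0,0],
    [0,0,0,0,0,0],
    [0,0,0,0,0,0],
    [0,0,0,0,0,0],
    [0,0,0,0,0,0]
  ],
  "fingers": 1,
  "force": 35
}}

```text
t: 9.68
tool_pos: [0.4637, -0.2458, 0.2237]
orientation: [3.135, -0.2, 0.001]
force: [-0.3, -0.7, 0.8]
opening: 0.0552
gripper_force: 35.0
```

{"name": "arm_command", "arguments": {
  "increments": [
    [0,0,-0.01,0,0,0],
    [0,0,-0.05,0,0,0],
    [0,0,-0.15,0,0,0],
    [0,0,-0.3,0,0,0],
    [0,0,-0.4,0,0,0]
  ]
}}

```text
t: 10.3
tool_pos: [0.4639, -0.2458, 0.3056]
orientation: [3.134, -0.2, 0.002]
force: [0.6, 0.4, -0.6]
opening: 0.0554
gripper_force: 35.0
```

```bash
python3 - <<'E'
from h import *
snap('scene','s2',(120,80,500,330),2)
snap('wrist','w4')
E
```

```text
(no output)
```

View pics/s2.png

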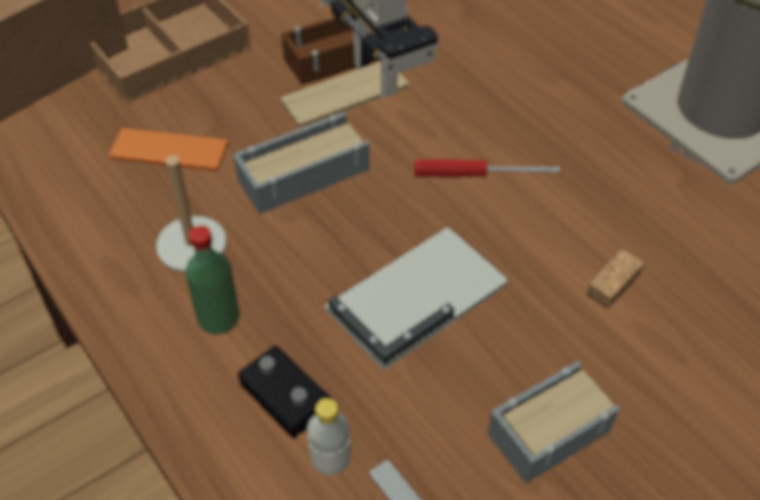

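The panel is held firmly, level with the other two panels still in the magazine. Next I'll move it over the jig, set back from the fences.

```bash
python3 - <<'E'
from h import *
b=.047; rot=R.from_euler('z',b)*R.from_euler('x',np.pi)
C=np.array([.581,-.002]); Rb=np.array([[np.cos(b),-np.sin(b)],[np.sin(b),np.cos(b)]])
p=C+Rb@np.array([-.067,.0]); print(p,delta([*p,.30],rot))
E
```

```text
[ 0.51407399 -0.00514784] [ 9.2400e-02 -1.2273e+00  3.1900e-02  9.0000e-04 -1.5000e-03 -5.5500e-02]
```

{"name": "arm_command", "arguments": {
  "increments": [
    [0.02,-0.2,0,0,0,0],
    [0.04,-0.4,0,0,0,0],
    [0.05,-0.6,0,0,0,-0.02],
    [0.06,-0.8,0,0,0,-0.04],
    [0.07,-0.9,0.02,0,0,-0.055]
  ]
}}

```text
t: 11.02
tool_pos: [0.5003, -0.067, 0.2988]
orientation: [-3.14, -0.077, 0.001]
force: [0.6, -0.1, -0.8]
opening: 0.0554
gripper_force: 35.0
```

```bash
python3 - <<'E'
from h import *
b=.047; rot=R.from_euler('z',b)*R.from_euler('x',np.pi)
print(delta([.514,-.005,.30],rot))
E
```

```text
[ 8.340e-02 -3.063e-01 -5.700e-03 -2.000e-04  2.000e-04  6.000e-04]
```

{"name": "arm_command", "arguments": {
  "increments": [
    [0.04,-0.15,0,0,0,0],
    [0.08,-0.3,0,0,0,0],
    [0.08,-0.3,0,0,0,0],
    [0.08,-0.3,0,0,0,0],
    [0.08,-0.3,0,0,0,0]
  ]
}}

```text
t: 11.65
tool_pos: [0.5134, -0.009, 0.2992]
orientation: [3.141, 0.07, -0.001]
force: [0.6, -0.8, -0.8]
opening: 0.0552
gripper_force: 35.0
```

```bash
python3 - <<'E'
from h import *
snap('wrist','w5',(60,0,460,250),2); print(read_state()['tool_pos'])
E
```

```text
[ 0.51348371 -0.00904912  0.29936225]
```

View pics/w5.png

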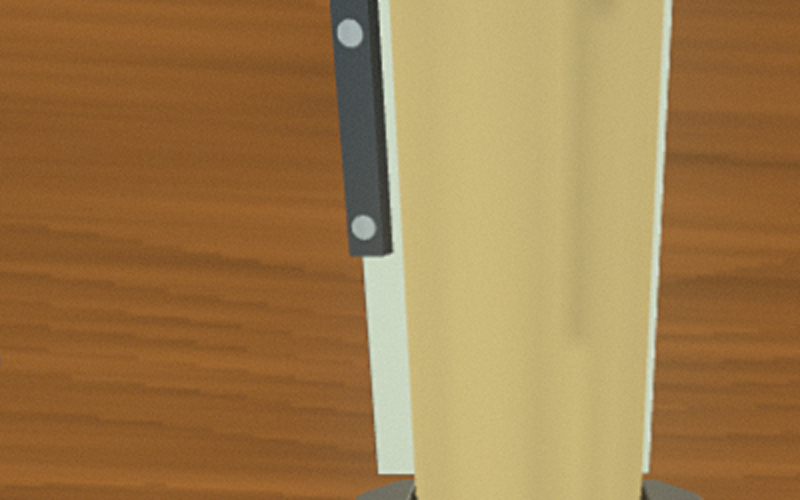

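Fence inner top edge: (372,0) to (383,250). Board edges: left (363,258) to (378,473), right (672,0) to (648,472), with the front edge at row 473. Panel sides: (391,0) to (414,470) and (663,0) to (641,470).

```bash
python3 - <<'E'
from h import *
f=lambda L:[(60+x/2,y/2) for x,y in L]
an=lambda p,q:np.arctan2(*(p-q)[[1,0]])
L=world('w5',f([(363,258),(378,473),(672,0),(648,472)]),.012)
F=world('w5',f([(372,0),(383,250)]),.030)
P=world('w5',f([(391,0),(414,470),(663,0),(641,470)]),.120)
print(L.round(4),F.round(4),P.round(4),sep='\n')
print('board',an(L[0],L[1]),an(L[2],L[3]),'front',an(L[1],L[3])-np.pi/2,'fence',an(F[0],F[1]),'panel',an(P[0],P[1]),an(P[2],P[3]))
b=.047;Rb=np.array([[np.cos(b),-np.sin(b)],[np.sin(b),np.cos(b)]])
mid=(L[1]+L[3])[:2]/2; C=mid+Rb@[.1,0]; print('C',C,np.linalg.norm(L[1]-L[3]))
for n,X in (('board',L),('fence',F),('panel',P)): print(n,((X[:,:2]-C)@Rb).round(4))
s=read_state();print('tcp jig',(s['tool_pos'][:2]-C)@Rb,R.from_rotvec(s['orientation']).as_euler('zyx'))
E
```

```text
[[ 0.5664  0.0556  0.012 ]
 [ 0.4794  0.0515  0.012 ]
 [ 0.6572 -0.0514  0.012 ]
 [ 0.4848 -0.0596  0.012 ]]
[[0.6487 0.0466 0.03  ]
 [0.5713 0.0444 0.03  ]]
[[ 0.6289  0.024   0.12  ]
 [ 0.5266  0.0197  0.12  ]
 [ 0.6313 -0.0309  0.12  ]
 [ 0.5291 -0.0358  0.12  ]]
board 0.047178539836870204 0.047424099933194165 front 0.048240999059676604 fence 0.0279506178138264 panel 0.04218462114023528 0.04820850297375892
C [0.58198772 0.00062781] 0.11117491901482765
board [[-0.013   0.0556]
 [-0.1001  0.0556]
 [ 0.0727 -0.0555]
 [-0.0999 -0.0556]]
fence [[ 0.0688  0.0428]
 [-0.0086  0.0443]]
panel [[ 0.0479  0.0212]
 [-0.0544  0.0217]
 [ 0.0478 -0.0338]
 [-0.0545 -0.0339]]
tcp jig [-0.06888301 -0.00644774] [-4.43608305e-02 -2.71741210e-04  3.14143971e+00]
```

{"name": "arm_command", "arguments": {
  "increments": [
    [0.06,-0.05,0.05,0,0,-0.0005],
    [0.125,-0.1,0.15,0,0,-0.0005],
    [0.125,-0.1,0.3,0,0,-0.0005],
    [0.125,-0.1,0.42,0,0,-0.0005],
    [0.125,-0.1,0.42,0,0,-0.0005]
  ]
}}

```text
t: 12.32
tool_pos: [0.5364, 0.0124, 0.2133]
orientation: [-3.14, -0.073, 0.007]
force: [-0.3, 0.3, -0.2]
opening: 0.0552
gripper_force: 35.0
```

{"name": "arm_command", "arguments": {
  "increments": [
    [0,0,0.02,0,0,0],
    [0,0,0.04,0,0,0],
    [0,0,0.05,0,0,0],
    [0,0,0.06,0,0,0],
    [0,0,0.06,0,0,0]
  ]
}}

```text
t: 12.95
tool_pos: [0.5376, 0.0129, 0.2035]
orientation: [-3.141, -0.074, 0.0]
force: [0.5, -0.2, 0.2]
opening: 0.0556
gripper_force: 35.0
```

{"name": "arm_command", "arguments": {
  "increments": [
    [0,0,0.005,0,0,0],
    [0,0,0.01,0,0,0],
    [0,0,0.015,0,0,0],
    [0,0,0.018,0,0,0],
    [0,0,0.018,0,0,0]
  ]
}}

```text
t: 13.58
tool_pos: [0.5377, 0.0129, 0.1999]
orientation: [-3.141, -0.074, -0.0]
force: [0.6, 0.2, -0.2]
opening: 0.0553
gripper_force: 35.0
```

{"name": "arm_command", "arguments": {
  "increments": [
    [0.005,0,0,0,0,0],
    [0.01,0,0,0,0,0],
    [0.015,0,0,0,0,0],
    [0.02,0,0,0,0,0],
    [0.025,0,0,0,0,0]
  ]
}}

```text
t: 14.2
tool_pos: [0.5427, 0.0131, 0.1999]
orientation: [-3.141, -0.074, 0.0]
force: [-3.9, 0.0, 0.2]
opening: 0.0555
gripper_force: 35.0
```

{"name": "arm_command", "arguments": {
  "increments": [
    [0,-0.002,0,0,0,0],
    [0,-0.004,0,0,0,0],
    [0,-0.006,0,0,0,0],
    [0,-0.008,0,0,0,0],
    [0,-0.008,0,0,0,0]
  ]
}}

```text
t: 14.82
tool_pos: [0.5426, 0.0147, 0.1999]
orientation: [3.141, 0.074, -0.0]
force: [-0.4, 0.1, -0.4]
opening: 0.0555
gripper_force: 35.0
```

{"name": "arm_command", "arguments": {
  "increments": [
    [0,-0.003,0,0,0,0],
    [0,-0.006,0,0,0,0],
    [0,-0.009,0,0,0,0],
    [0,-0.011,0,0,0,0],
    [0,-0.011,0,0,0,0]
  ]
}}

```text
t: 15.45
tool_pos: [0.5426, 0.0156, 0.2]
orientation: [3.138, 0.073, -0.0]
force: [-0.5, -9.9, 0.5]
opening: 0.0555
gripper_force: 35.0
```

{"name": "arm_command", "arguments": {
  "increments": [
    [0.002,0,0,0,0,0],
    [0.004,0,0,0,0,0],
    [0.006,0,0,0,0,0],
    [0.008,0,0,0,0,0],
    [0.008,0,0,0,0,0]
  ]
}}

```text
t: 16.08
tool_pos: [0.5433, 0.0155, 0.1999]
orientation: [3.138, 0.073, -0.005]
force: [-8.4, -11.3, 6.8]
opening: 0.0555
gripper_force: 35.0
```

{"name": "arm_command", "arguments": {
  "increments": [
    [0,0.001,0.002,0,0,0],
    [-0.002,0.002,0.004,0,0,0],
    [-0.002,0.003,0.005,0,0,0],
    [-0.002,0.003,0.005,0,0,0],
    [-0.002,0.003,0.005,0,0,0]
  ]
}}

```text
t: 16.7
tool_pos: [0.5432, 0.0153, 0.1998]
orientation: [3.139, 0.073, -0.004]
force: [-11.4, -6.9, 14.5]
opening: 0.0552
gripper_force: 35.0
```

{"name": "arm_command", "arguments": {
  "increments": [
    [0,0,0,0,0,0],
    [0,0,0,0,0,0],
    [0,0,0,0,0,0],
    [0,0,0,0,0,0],
    [0,0,0,0,0,0]
  ],
  "fingers": -0.5
}}

```text
t: 17.32
tool_pos: [0.5438, 0.0165, 0.1989]
orientation: [-3.141, -0.074, 0.0]
force: [0.7, -0.1, -0.0]
opening: 0.0695
gripper_force: 0.0
```

{"name": "arm_command", "arguments": {
  "increments": [
    [0,0,-0.05,0,0,0],
    [0,0,-0.2,0,0,0],
    [0,0,-0.4,0,0,0],
    [0,0,-0.6,0,0,0],
    [-0.2,0,-0.8,0,0,0]
  ]
}}

```text
t: 17.95
tool_pos: [0.5044, 0.0144, 0.361]
orientation: [3.141, 0.074, 0.002]
force: [-0.2, 0.3, 1.2]
opening: 0.0701
gripper_force: 0.0
```

{"name": "arm_command", "arguments": {
  "increments": [
    [-0.25,0,0,0,0,0],
    [-0.3,0,0,0,0,0],
    [-0.3,0,0,0,0,0],
    [-0.3,0,0,0,0,0],
    [-0.3,0,0,0,0,0]
  ]
}}

```text
t: 18.58
tool_pos: [0.4446, 0.0117, 0.3588]
orientation: [-3.141, -0.074, 0.001]
force: [0.4, -0.1, -1.2]
opening: 0.0697
gripper_force: 0.0
```

```bash
python3 - <<'E'
from h import *
snap('wrist','w6',(160,0,480,240),2.5); print(read_state()['tool_pos'])
E
```

```text
[0.44447067 0.01165891 0.35871023]
```

View pics/w6.png

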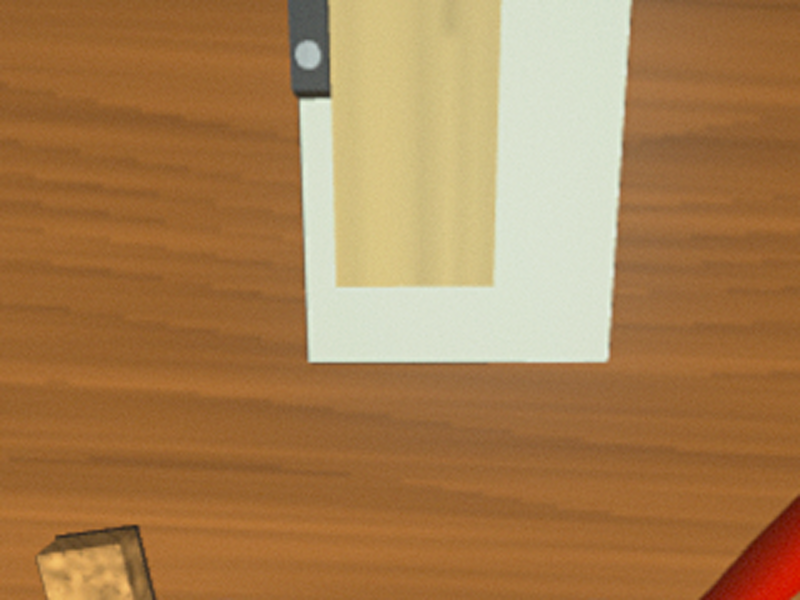

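The panel lies flat along the side fence, with its end corners at (336,286) and (494,286) and the board's front edge at row 362, (309,362) to (609,361).

```bash
python3 - <<'E'
from h import *
f=lambda L:[(160+(x+.5)/2.5-.5,(y+.5)/2.5-.5) for x,y in L]
B=world('w6',f([(309,362),(609,361),(632,0)]),.012); P=world('w6',f([(336,286),(494,286),(330,0),(500,0)]),.020)
v=B[2]-B[1]; e=B[0]-B[1]; b=(np.arctan2(v[1],v[0])+np.arctan2(-e[0],e[1]))/2; print(np.arctan2(v[1],v[0]),np.arctan2(-e[0],e[1]))
Rb=np.array([[np.cos(b),-np.sin(b)],[np.sin(b),np.cos(b)]]); C=(B[0]+B[1])[:2]/2+Rb@[.1,0]
print(((P[:,:2]-C)@Rb).round(4),"want front x -.072, y .044/-.012")
E
```

```text
0.04996859302001666 0.05001147072635569
[[-0.0721  0.0444]
 [-0.0723 -0.0116]
 [ 0.0178  0.0438]
 [ 0.0176 -0.0113]] want front x -.072, y .044/-.012
```

The panel's end and long edge are in place to within about 0.5 mm, and it is parallel to the side fence. Handing in.

```bash
python3 -c "
from plant import *
print(close_job())"
```

```text
the job is handed in; nothing more can be done
None
```

The top long panel lies flat on the white jig, measured within about 0.5 mm of tight against both fences; I handed the job in at about 19 s, but the hand-in gave no verdict.

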